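Return the coffee tools to their board in reverse order

TASK

The four washed coffee tools were set out on the white draining tray last-used first, so put them on the wooden tool board in the reverse order: as seen from the robot, the leftmost on the tray becomes the rightmost on the board, and so on along the row. Each tool must stand upright and centred on its own cork place.

Things in the scene. Friction and masses are not known exactly. Their poses are not given: they have to be found in the camera images.
- tamper_mid (a point): coffee tamper standing on its foot: metal disc foot of diameter 57 mm and height 26 mm, above it a brown wooden handle (about 32 mm thick, up to 82 mm above the underside). 0.38 kg or so. The point is on its axis, 41 mm above the underside; z up. Grasp the handle, about 55 mm above the underside
- dosing_cup_mid (a point): plain open round steel cup without handle, mouth up: outer diameter 54 mm (57 mm at the rim), wall 3 mm, 62 mm tall. The point is on its axis, 31 mm above the underside; z up. Grasp across the outside
- leveller_mid (a point): low, dark steel puck (coffee leveller) with a paler disc on top: diameter 54 mm (56 mm in its lowest 12 mm), 42 mm tall, the lowest of the four. The point is on its axis, 21 mm above the underside; z up. Grasp across the outside, about 26 mm above the underside
- stirrer_mid (a point): slender upright stirring tool in its stand, the tallest of the four, one piece: pale metal foot of diameter 52 mm narrowing to 32 mm at 30 mm height, above 36 mm a dark wooden handle 24 to 30 mm thick, top 112 mm above the underside. The point is on its axis, 56 mm above the underside; z up. Grasp the handle, about 82 mm above the underside
- mat_tamper: round grey rubber mat, 68 mm across, 4 mm thick, fixed in the white tray, one of four alike; the tamper stands on it at the start (within 5 mm of its middle), so it marks which place in the row the tamper came from. Origin: centre of its underside (its top, on which the tool stands, is 4 mm higher)
- mat_dosing_cup: round grey rubber mat, 68 mm across, 4 mm thick, fixed in the white tray, one of four alike; the dosing cup stands on it at the start (within 5 mm of its middle), so it marks which place in the row the dosing cup came from. Origin: centre of its underside (its top, on which the tool stands, is 4 mm higher)
- mat_leveller: round grey rubber mat, 68 mm across, 4 mm thick, fixed in the white tray, one of four alike; the leveller stands on it at the start (within 5 mm of its middle), so it marks which place in the row the leveller came from. Origin: centre of its underside (its top, on which the tool stands, is 4 mm higher)
- mat_stirrer: round grey rubber mat, 68 mm across, 4 mm thick, fixed in the white tray, one of four alike; the stirrer stands on it at the start (within 5 mm of its middle), so it marks which place in the row the stirrer came from. Origin: centre of its underside (its top, on which the tool stands, is 4 mm higher)
- drain_tray: white plastic draining tray, 88 x 360 mm, lip 12 mm high; the tools stand in a row on its four mats, mat tops 12 mm above its origin. Long side along its own y, +y to the robot's left, turned up to 0.12 rad; in front of or behind the other one. Fixed. Origin: centre of its underside, on the worktop. Places centred at x = 0, y = 0.1275, 0.0425, -0.0425, -0.1275 m in its frame, left to right.
- tool_board: wooden board, 88 x 362 x 12 mm, empty at first, with four cork places 68 mm across, tops 14 mm above its origin; wire handle 31 mm high at each end. Long side along its own y, +y to the robot's left, turned up to 0.12 rad; in front of or behind the other one. Fixed. Origin: centre of its underside, on the worktop. Places centred at x = 0, y = 0.1275, 0.0425, -0.0425, -0.1275 m in its frame, left to right.
There are look-alikes about, which are no part of the job. Leave any green look-alike of the part that bears dosing_cup_mid alone.

How it is judged:
At the end, for the whole second after the job is handed in: All four tools stand upright (within 0.1 rad) and at rest on the wooden board, each with its centre within 12 mm, along and across the board, of the centre of a cork place, and their order from left to right is the reverse of the order in which they stood on the tray at the start (((y of mat_tamper in the frame of drain_tray between 0.1075 and 0.1475 m and y of tamper_mid in the frame of tool_board between -0.1395 and -0.1155 m) or (y of mat_tamper in the frame of drain_tray between 0.0225 and 0.0625 m and y of tamper_mid in the frame of tool_board between -0.0545 and -0.0305 m) or (y of mat_tamper in the frame of drain_tray between -0.0625 and -0.0225 m and y of tamper_mid in the frame of tool_board between 0.0305 and 0.0545 m) or (y of mat_tamper in the frame of drain_tray between -0.1475 and -0.1075 m and y of tamper_mid in the frame of tool_board between 0.1155 and 0.1395 m)) and x of tamper_mid in the frame of tool_board between -0.012 and 0.012 m and z of tamper_mid in the frame of tool_board between 0.05 and 0.06 m and angle between each of tamper_mid, dosing_cup_mid, leveller_mid, stirrer_mid's own z axis and vertical below 0.1 rad and linear speed of each of tamper, dosing_cup, leveller, stirrer below 0.02 m/s and ((y of mat_dosing_cup in the frame of drain_tray between 0.1075 and 0.1475 m and y of dosing_cup_mid in the frame of tool_board between -0.1395 and -0.1155 m) or (y of mat_dosing_cup in the frame of drain_tray between 0.0225 and 0.0625 m and y of dosing_cup_mid in the frame of tool_board between -0.0545 and -0.0305 m) or (y of mat_dosing_cup in the frame of drain_tray between -0.0625 and -0.0225 m and y of dosing_cup_mid in the frame of tool_board between 0.0305 and 0.0545 m) or (y of mat_dosing_cup in the frame of drain_tray between -0.1475 and -0.1075 m and y of dosing_cup_mid in the frame of tool_board between 0.1155 and 0.1395 m)) and x of dosing_cup_mid in the frame of tool_board between -0.012 and 0.012 m and z of dosing_cup_mid in the frame of tool_board between 0.04 and 0.05 m and ((y of mat_leveller in the frame of drain_tray between 0.1075 and 0.1475 m and y of leveller_mid in the frame of tool_board between -0.1395 and -0.1155 m) or (y of mat_leveller in the frame of drain_tray between 0.0225 and 0.0625 m and y of leveller_mid in the frame of tool_board between -0.0545 and -0.0305 m) or (y of mat_leveller in the frame of drain_tray between -0.0625 and -0.0225 m and y of leveller_mid in the frame of tool_board between 0.0305 and 0.0545 m) or (y of mat_leveller in the frame of drain_tray between -0.1475 and -0.1075 m and y of leveller_mid in the frame of tool_board between 0.1155 and 0.1395 m)) and x of leveller_mid in the frame of tool_board between -0.012 and 0.012 m and z of leveller_mid in the frame of tool_board between 0.03 and 0.04 m and ((y of mat_stirrer in the frame of drain_tray between 0.1075 and 0.1475 m and y of stirrer_mid in the frame of tool_board between -0.1395 and -0.1155 m) or (y of mat_stirrer in the frame of drain_tray between 0.0225 and 0.0625 m and y of stirrer_mid in the frame of tool_board between -0.0545 and -0.0305 m) or (y of mat_stirrer in the frame of drain_tray between -0.0625 and -0.0225 m and y of stirrer_mid in the frame of tool_board between 0.0305 and 0.0545 m) or (y of mat_stirrer in the frame of drain_tray between -0.1475 and -0.1075 m and y of stirrer_mid in the frame of tool_board between 0.1155 and 0.1395 m)) and x of stirrer_mid in the frame of tool_board between -0.012 and 0.012 m and z of stirrer_mid in the frame of tool_board between 0.065 and 0.075 m); the robot touches nothing.
It also fails if it takes over 99 s, if anything falls off the work surface, if the arm or the gripper's body presses on something with over 40 N, if the wrist force passes 120 N, or if a joint passes its speed limit or range.

ROBOT

A 6-joint arm with a two-finger parallel gripper is mounted at the origin on a cart in front of the work surface, level with it; the furniture and walls round the work are solid. World frame = base frame: x ahead of the robot, y to its left, z up, the work surface at z = 0. Lengths are in m, angles in rad, forces in N, time in s.
With the tool pointing down it reaches from about 0.25 to 0.775 m from the base axis. Payload 8.9 kg.
Tool frame: the origin (TCP) lies midway between the tips of the shut fingers; the grasp point (between the pads) lies 19 mm behind it; z points along the fingers, y is the direction in which the jaws open and shut (so a half turn about z gives the same grasp; the last joint's range is limited). The gripper opens to 85 mm and grips with 20 to 120 N. Pads are 22 mm wide; open, the fingers measure 114 mm over their backs; the gripper's body (76 mm by 85 mm) begins 54 mm behind the grasp point. The pads swing forward as they close: fully open they stand 13 mm farther back than shut.
Start: joints at [-1.286, 0.291, -0.153, 1.127, 0, 1.431], TCP at [0.216, -0.479, 0.231] pointing down, gripper open.
Joint ranges: [-2.52, 2.52], [-0.91, 1.74], [-1.3, 1.37], [-1.96, 2.02], [-1.52, 1.47], [-3.14, 3.14]. Speed limits (rad/s): [2.22, 2.22, 2.79, 3.14, 3.14, 3.14].

INTERFACE

Orientations are given as a rotation vector (axis times angle).
In Python, from cell import env gives the robot as it stands. The module is installed in compiled form; this text tells all that it offers.
- The arm moves only by the tool servo_tool, never from a script. Its argument "increments" is a list of rows, each a list of 7 numbers: the turn, a rotation vector about the tool's x, y, z in rad, then the shift along the tool's x, y, z in units of 40 mm (1.0 is 40 mm), then the opening, from 0 (shut) to 1 (fully open). In form: [[rx, ry, rz, x, y, z, grip], ...]. A call has 1 to 8 rows; each row shifts and turns the commanded pose from where the row before left it, along the tool's axes as they then stand; what a row does not reach is not made up. A row lasts 1/10 s, in which the tool goes at most 50 mm and 8.59 degrees, less where a joint would pass 70% of its speed; a pose out of reach is approached as far as the arm can. A call is refused whole if a number of a shift passes 1 or a number of a turn 0.15, either way. A call with a gripper value outside its range is refused whole. The fingers move at their own pace and stop on an object; "force" is the grip in N (left out, the last holds). Time passes only in rows, so rows that do not move let the fingers close. It gives the time, the measured TCP pose, the force and the opening at its end, in the units of the state.
- env.observe(): the state, without advancing time (a new reading comes with each control period).
- env.camera(name): name is "side" or "top" or "wrist"; returns a dict with "frame" (400x640x3 uint8, red, green, blue), "fx", "fy", "cx", "cy" (pixels), "distortion" ([k1, k2, p1, p2, k3] as OpenCV has them; the pictures are not rectified), "R" (3x3) and "t" (3): a world point X has camera coordinates R X + t. Camera axes: x right, y down, z forward; pixel columns grow to the right and rows downward; lengths in m; the calibration is good to about 2 mm. A picture is of the moment at which its call begins. There is no depth.
- env.finish_job(): hands the job in, once; it reports no verdict.
The state is a dict: "time_s": time; "joints": joint angles; "qd": joint speeds; "tau": joint torques, N m; "eef_pos": TCP position; "orientation": TCP orientation; "wrist_force": force on the tool from outside, world axes, zero at the start; "torque": the same for the moment, N m; "gripper_width": opening from 0.0 (shut) to 1.0 (fully open).
Only numpy, scipy, OpenCV 4.12 (cv2) and the standard library are available. Lean on these libraries where they do the work, as an engineer would, in place of code of your own. Each camera call takes 0.05 s, during which the arm holds its last target. There are 200 camera calls.

## Working session

There is one attempt and no reset: what is moved stays moved. The work goes in short steps, Python scripts to look and compute and a tool call to move; the robot and the scene stay as the last step left them, time stands still between calls to the robot, and variables do not carry over. Pictures are saved under pics/ and viewed, about 12 in all and at most 16, crops included, and the job is handed in when it is done.

Besides the shell and the picture viewer there is one more tool, called after "Emit:" in YAML: its name, and indented under it one key for each argument. servo_tool: Moves the arm, as the interface text tells. Its arguments: {"type":"object","properties":{"increments":{"type":"array","items":{"type":"array","items":{"type":"number"}}},"force":{"type":"number"}},"required":["increments"]}

```bash
mkdir -p pics
cat > h.py <<'E'
import cv2, numpy as np
from cell import env
def snap(n, f=None):
    c=env.camera(n)
    if f: cv2.imwrite('pics/'+f, c['frame'][:,:,::-1])
    return c
def K(c): return np.array([[c['fx'],0,c['cx']],[0,c['fy'],c['cy']],[0,0,1.]])
def ray(c,uv,z):
    p=cv2.undistortPoints(np.array(uv,float).reshape(-1,1,2),K(c),np.array(c['distortion']))[:,0]
    R=np.array(c['R']);t=np.array(c['t']).ravel()
    d=np.c_[p,np.ones(len(p))]@R; o=-R.T@t
    return o+d*((z-o[2])/d[:,2])[:,None]
def proj(c,X):
    r,_=cv2.Rodrigues(np.array(c['R']))
    return cv2.projectPoints(np.array(X,float).reshape(-1,1,3),r,np.array(c['t'],float).ravel(),K(c),np.array(c['distortion']))[0][:,0]
E
python3 - <<'E'
from h import *
for n in('top','side'):
    c=snap(n,n+'1.png'); R=np.array(c['R']); print(n,c['fx'],-R.T@np.array(c['t']).ravel(),R[2])
s=env.observe(); print(s['eef_pos'],s['orientation'],s['time_s'],s['gripper_width'])
E
```

```text
top 422.95397302523077 [0.46913283 0.14108577 0.90595839] [ 0.07968455 -0.02880938 -0.99640373]
side 391.71183260566255 [0.26736111 0.86330172 0.46160996] [ 0.32245346 -0.8352303  -0.445437  ]
[ 0.21578584 -0.47821236  0.23081298] [-3.07027565e+00 -6.60428334e-01  1.45140832e-04] 0.1 0.9997275519794061
```

View pics/top1.png

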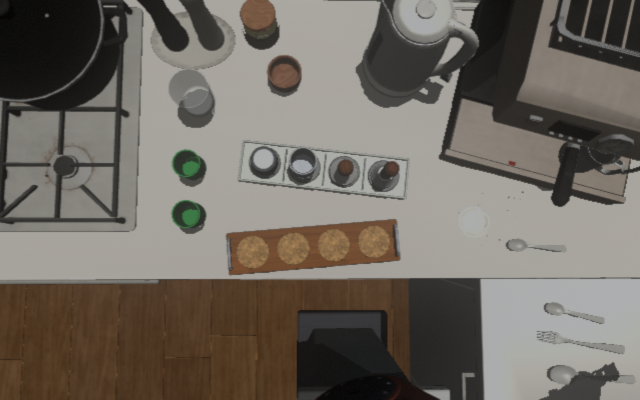

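View pics/side1.png

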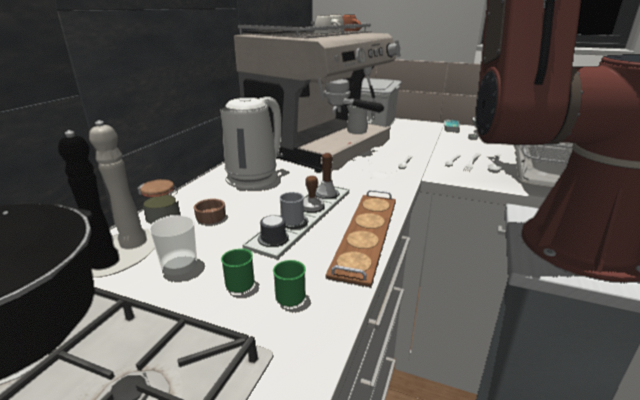

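Seen: white tray (240–408, 141–198) behind, with left to right the leveller (264,161), cup (302,163), tamper (344,170) and stirrer (385,175). The wooden board (228–400, 220–273) is in front, with corks at (253,252), (294,249), (334,245) and (374,241). The green look-alike cups at (187,165) and (188,214) are to be left alone, and the glass at (192,93) is not part of the job. The grey steel cup at (302,163) on the tray is the dosing cup. I'll enlarge the crop to confirm it.

Run:
```python
from h import *
c=snap('top'); f=c['frame']
hsv=cv2.cvtColor(f,cv2.COLOR_RGB2HSV)
im=cv2.resize(f[130:280,220:420],None,fx=4,fy=4,interpolation=cv2.INTER_CUBIC)
cv2.imwrite('pics/crop1.png',im[:,:,::-1])
print(hsv[252,253],hsv[249,294],hsv[262,240],hsv[230,313],f[252,253],f[230,313])
g=hsv[215:280,220:410]
m=((g[...,2]>125)&(g[...,1]>70)).astype(np.uint8)
m=cv2.morphologyEx(m,cv2.MORPH_OPEN,np.ones((5,5)))
cs,_=cv2.findContours(m,cv2.RETR_EXTERNAL,cv2.CHAIN_APPROX_NONE)
for k in sorted(cs,key=lambda k:k[:,0,0].mean()):
    if cv2.contourArea(k)<300: continue
    (u,v),r=cv2.minEnclosingCircle(k); e=cv2.fitEllipse(k); u,v=e[0][0]+220,e[0][1]+215
    print(u,v,e[1],ray(c,[[u,v]],.014).round(4))
```

```text
[ 16 118 136] [ 16 118 134] [ 15 128 140] [ 12 134 114] [136 107  73] [114  78  54]
251.6440887451172 251.56147003173828 (27.341140747070312, 30.766197204589844) [[0.4375 0.2563 0.014 ]]
291.8894729614258 248.24267196655273 (27.18288230895996, 30.72138786315918) [[0.4442 0.1725 0.014 ]]
332.59227752685547 244.32306480407715 (27.60190200805664, 29.642494201660156) [[0.4522 0.0871 0.014 ]]
372.82127380371094 241.50110816955566 (27.43132972717285, 30.60294532775879) [[0.458  0.0021 0.014 ]]
```

View pics/crop1.png

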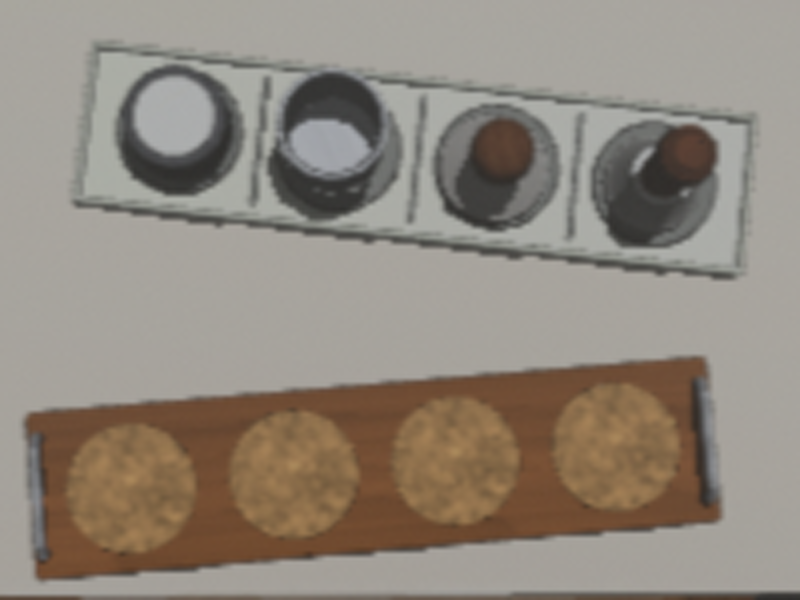

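The crop confirms the order on the tray: leveller, steel cup, tamper, stirrer. On the board it must therefore be stirrer, tamper, cup, leveller.

```bash
cat >> h.py <<'E'
def fit(P):
    yl=np.array([.1275,.0425,-.0425,-.1275]); P=P[:,:2]; o=P.mean(0)
    s=(yl[:,None]*(P-o)).sum(0); ps=np.arctan2(-s[0],s[1]); print('spacing',np.hypot(*s)/(yl@yl))
    return o,ps,o+yl[:,None]*np.array([-np.sin(ps),np.cos(ps)])
E
python3 - <<'E'
from h import *
c=snap('top')
px=lambda L:[((x+.5)/4-.5+220,(y+.5)/4-.5+130) for x,y in L]
print('corks',fit(ray(c,px([(131,488),(294,474),(456,461),(617,447)]),.014)))
B=ray(c,px([(27,413),(705,358),(719,521),(39,578)]),.012)[:,:2]; print('board ctr',B.mean(0), np.linalg.norm(B[0]-B[1]),np.linalg.norm(B[1]-B[2]))
T=ray(c,px([(97,44),(755,115),(742,273),(75,203)]),.012)[:,:2]; o=T.mean(0)
d=(T[0]+T[3]-T[1]-T[2])/2; L=np.linalg.norm(d); print('tray',o,L,np.linalg.norm(T[0]-T[3]),'yaw',np.arctan2(-d[0],d[1]))
for y in(.1275,.0425,-.0425,-.1275): print(o+y*d/L)
for n,p,z in(('lev',(174,116),.054),('cup',(331,123),.074),('tamp',(502,148),.09),('stir',(690,153),.12)): print(n,ray(c,px([p]),z).round(4))
# mats (two partly visible)
print('mats',ray(c,px([(498,166),(656,184)]),.012))
E
```

```text
spacing 1.0030234356891528
corks (array([0.44777031, 0.12739217]), np.float64(0.08133427063818743), array([[4.37411615e-01, 2.54470678e-01],
       [4.44317408e-01, 1.69751672e-01],
       [4.51223202e-01, 8.50326657e-02],
       [4.58128995e-01, 3.13659431e-04]]))
board ctr [0.44796169 0.12752275] 0.3588553592223538 0.08618691290782576
tray [0.61171211 0.10413953] 0.3557296520640261 0.08616307581094343 yaw -0.10373156909433323
[0.62491417 0.23095418]
[0.6161128  0.14641108]
[0.60731142 0.06186798]
[ 0.59851004 -0.02267512]
lev [[0.6264 0.2301 0.054 ]]
cup [[0.6195 0.1502 0.074 ]]
tamp [[0.6046 0.0666 0.09  ]]
stir [[ 0.5976 -0.0195  0.12  ]]
mats [[ 0.60785394  0.06169321  0.012     ]
 [ 0.59839418 -0.02301462  0.012     ]]
```

Emit:
servo_tool:
  increments:
    - [0,0,-0.147,0,0,-0.5,1]
    - [0,0,-0.145,0,0,-0.5,1]
    - [0,0,-0.145,0,0,0,1]
    - [0,0,-0.145,0,0,0,1]
    - [0,0,-0.145,0,0,0,1]
    - [0,0,-0.145,0,0,0,1]
    - [0,0,-0.145,0,0,0,1]
    - [0,0,-0.13,0,0,0,1]

```text
time_s: 1.0
eef_pos: [0.2159, -0.4784, 0.2711]
orientation: [-2.215, -2.228, -0.0]
wrist_force: [0.7, -0.2, -0.4]
gripper_width: 0.999
```

Emit:
servo_tool:
  increments:
    - [0,0,0,0.75,0.47,0,1]
    - [0,0,0,0.75,0.47,0,1]
    - [0,0,0,0.75,0.47,0,1]
    - [0,0,0,0.75,0.47,0,1]
    - [0,0,0,0.75,0.47,0,1]
    - [0,0,0,0.75,0.47,0,1]
    - [0,0,0,0.75,0.47,0,1]
    - [0,0,0,0.75,0.47,0,1]

```text
time_s: 1.8
eef_pos: [0.3668, -0.2372, 0.2713]
orientation: [2.222, 2.221, 0.0]
wrist_force: [-1.1, 0.1, 0.9]
gripper_width: 1.001
```

Emit:
servo_tool:
  increments:
    - [0,0,0,0.68,0.72,0,1]
    - [0,0,0,0.68,0.72,0,1]
    - [0,0,0,0.68,0.72,0,1]
    - [0,0,0,0.68,0.72,0,1]
    - [0,0,0,0.68,0.72,0,1]
    - [0,0,0,0.68,0.72,0,1]
    - [0,0,0,0.6,0.6,0,1]
    - [0,0,0,0,0,0,1]

```text
time_s: 2.6
eef_pos: [0.5651, -0.0486, 0.2705]
orientation: [-2.217, -2.225, -0.001]
wrist_force: [-1.1, -0.9, 0.4]
gripper_width: 1.001
```

Run:
```python
from h import *
c=snap('wrist','w1.png'); R=np.array(c['R']); print(-R.T@np.array(c['t']).ravel(),R[2])
for n,X in(('lev',(.6264,.2301,.054)),('cup',(.6195,.1502,.074)),('tamp',(.6046,.0666,.094)),('stir',(.5976,-.0195,.124))): print(n,proj(c,[X]))
```

```text
[0.56396349 0.01662674 0.41485895] [ 4.62219453e-04 -2.60615308e-01 -9.65442617e-01]
lev [[387.66739349 -99.82549375]]
cup [[380.56151218 -17.90868349]]
tamp [[365.16785087  68.56871898]]
stir [[358.67846475 158.33899154]]
```

View pics/w1.png

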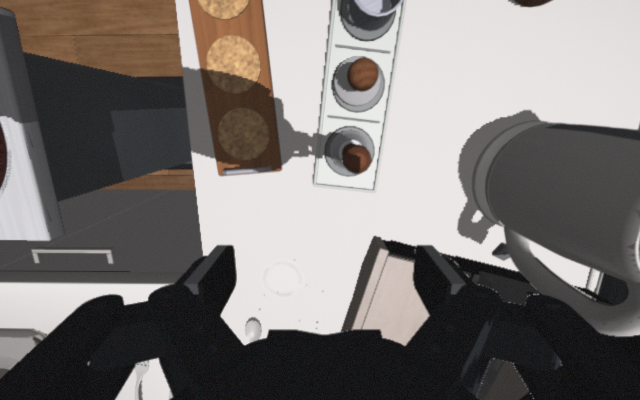

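The stirrer top is at (357,157) and the projection of my estimate is (359,158), so they agree to about 2 mm. The tamper top at (363,73) is predicted at (365,69). Going down on the stirrer.

Emit:
servo_tool:
  increments:
    - [0,0,0,0.72,0.8,0,1]
    - [0,0,0,0,0,0,1]
    - [0,0,0,0,0,0.9,1]
    - [0,0,0,0,0,0.9,1]
    - [0,0,0,0,0,0.9,1]
    - [0,0,0,0,0,0.8,1]
    - [0,0,0,0,0,0.8,1]
    - [0,0,0,0,0,0.5,1]

```text
time_s: 3.45
eef_pos: [0.593, -0.0235, 0.0771]
orientation: [-2.221, -2.219, 0.003]
wrist_force: [0.1, 0.1, -0.1]
gripper_width: 0.998
```

Emit:
servo_tool:
  increments:
    - [0,0,0,0,0,0,1]
    - [0,0,0,0,0,0,1]

```text
time_s: 3.65
eef_pos: [0.5948, -0.0233, 0.0799]
orientation: [-2.222, -2.221, 0.0]
wrist_force: [1.0, -0.2, 0.7]
gripper_width: 1.004
```

Emit:
servo_tool:
  increments:
    - [0,0,0,0.1,0.07,0.12,1]
    - [0,0,0,0,0,0,1]
    - [0,0,0,0,0,0,0]
    - [0,0,0,0,0,0,0]
    - [0,0,0,0,0,0,0]
    - [0,0,0,0,0,0,0]
    - [0,0,0,0,0,0,0]
    - [0,0,0,0,0,0,0]
  force: 40

```text
time_s: 4.45
eef_pos: [0.5982, -0.0186, 0.0748]
orientation: [2.221, 2.221, 0.001]
wrist_force: [0.4, 0.4, 2.6]
gripper_width: 0.325
```

Emit:
servo_tool:
  increments:
    - [0,0,0,0,0,0,0]
    - [0,0,0,0,0,0,0]
    - [0,0,0,0,0,0,0]
    - [0,0,0,0,0,0,0]

```text
time_s: 4.85
eef_pos: [0.5982, -0.0186, 0.0748]
orientation: [2.221, 2.221, 0.001]
wrist_force: [0.0, 1.1, 5.3]
gripper_width: 0.327
```

Emit:
servo_tool:
  increments:
    - [0,0,0,0,0,-0.4,0]
    - [0,0,0,0,0,-0.6,0]
    - [0,0,0,0,0,-0.7,0]
    - [0,0,0,0,0,-0.7,0]
    - [0,0,0,0,0,-0.6,0]
    - [0,0,0,0.3,-0.2,0,0]
    - [0,0,0,0.6,-0.35,0,0]
    - [0,0,0,0.7,-0.4,0,0]

```text
time_s: 5.65
eef_pos: [0.5583, 0.0461, 0.1928]
orientation: [-2.222, -2.219, 0.002]
wrist_force: [0.1, 0.5, -1.3]
gripper_width: 0.329
```

Emit:
servo_tool:
  increments:
    - [0,0,0,0.7,-0.4,0,0]
    - [0,0,0,0.7,-0.4,0,0]
    - [0,0,0,0.7,-0.4,0,0]
    - [0,0,0,0.7,-0.4,0,0]
    - [0,0,0,0.7,-0.4,0,0]
    - [0,0,0,0.7,-0.4,0,0]
    - [0,0,0,0.7,-0.4,0,0]
    - [0,0,0,0.3,-0.2,0,0]

```text
time_s: 6.45
eef_pos: [0.437, 0.2551, 0.193]
orientation: [-2.218, -2.223, 0.004]
wrist_force: [-0.7, -1.1, -2.2]
gripper_width: 0.326
```

Emit:
servo_tool:
  increments:
    - [0,0,0,0,0,0,0]
    - [0,0,0,0,0,0,0]
    - [0,0,0,0,0,0,0]

```text
time_s: 6.75
eef_pos: [0.4402, 0.2526, 0.1941]
orientation: [2.222, 2.22, -0.001]
wrist_force: [0.2, -0.9, -1.7]
gripper_width: 0.329
```

Emit:
servo_tool:
  increments:
    - [0,0,0,0.07,-0.07,0.5,0]
    - [0,0,0,0,0,0.7,0]
    - [0,0,0,0,0,0.7,0]
    - [0,0,0,0,0,0.5,0]
    - [0,0,0,0,0,0.2,0]
    - [0,0,0,0,0,0.1,0]
    - [0,0,0,0,0,0,0]
    - [0,0,0,0,0,0,0]

```text
time_s: 7.55
eef_pos: [0.4379, 0.2564, 0.0874]
orientation: [2.221, 2.221, 0.002]
wrist_force: [-0.5, -0.1, -1.7]
gripper_width: 0.333
```

Run:
```python
from h import *
c=snap('top'); f=c['frame']
print(proj(c,[[.4374,.2545,.014],[.4374,.2545,.126]]))
cv2.imwrite('pics/crop2.png',cv2.resize(f[130:280,220:420],None,fx=4,fy=4,interpolation=cv2.INTER_CUBIC)[:,:,::-1])
c=snap('side','s2.png')
```

```text
[[252.53301619 251.60236447]
 [244.66620386 253.8196545 ]]
```

View pics/s2.png

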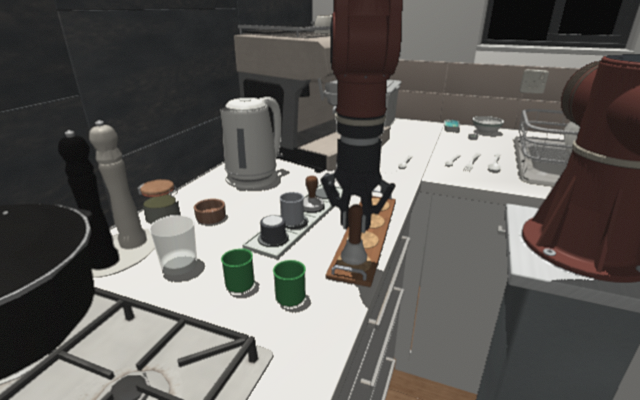

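The stirrer hangs upright over the left cork, at (354,250) in the side view. Lowering it.

Emit:
servo_tool:
  increments:
    - [0,0,0,-0.03,0,0.1,0]
    - [0,0,0,0,0,0.1,0]
    - [0,0,0,0,0,0.05,0]
    - [0,0,0,0,0,0,0]
    - [0,0,0,0,0,0,0]

```text
time_s: 8.15
eef_pos: [0.4371, 0.255, 0.0768]
orientation: [2.221, 2.221, 0.0]
wrist_force: [-1.5, -1.4, 4.3]
gripper_width: 0.329
```

Emit:
servo_tool:
  increments:
    - [0,0,0,0,0,0,0.5]
    - [0,0,0,0,0,0,0.8]
    - [0,0,0,0,0,0,1]
    - [0,0,0,0,0,0,1]
    - [0,0,0,0,0,0,1]
    - [0,0,0,0,0,-0.5,1]
    - [0,0,0,0,0,-0.8,1]
    - [0,0,0,0,0,-0.8,1]

```text
time_s: 8.95
eef_pos: [0.4366, 0.2549, 0.1612]
orientation: [-2.221, -2.221, 0.002]
wrist_force: [0.7, 0.2, 0.1]
gripper_width: 0.999
```

Emit:
servo_tool:
  increments:
    - [0,0,0,0,0,-0.8,1]
    - [0,0,0,-0.3,0.3,-0.6,1]
    - [0,0,0,-0.7,0.6,0,1]
    - [0,0,0,-0.7,0.6,0,1]
    - [0,0,0,-0.7,0.6,0,1]
    - [0,0,0,-0.7,0.6,0,1]
    - [0,0,0,-0.7,0.6,0,1]
    - [0,0,0,0,0,0,1]

```text
time_s: 9.75
eef_pos: [0.5716, 0.0998, 0.2161]
orientation: [2.225, 2.216, 0.0]
wrist_force: [-0.4, 0.7, 0.1]
gripper_width: 0.998
```

Run:
```python
from h import *
print(env.observe()['eef_pos'],env.observe()['gripper_width'])
c=snap('wrist','w2.png')
for n,X in(('tamp',(.6046,.0666,.094)),('tampmat',(.6076,.0618,.012)),('cup',(.6195,.1502,.074)),('stir@board',(.4374,.2545,.126)),('cork1',(.4374,.2545,.014)),('cork2',(.4443,.1698,.014)),('cork3',(.4512,.085,.014))): print(n,proj(c,[X]))
```

```text
[0.57158712 0.0997754  0.21607168] 0.9984857917831184
tamp [[360.00585278 226.58071817]]
tampmat [[354.52896691 206.89818412]]
cup [[375.79971134 135.70373683]]
stir@board [[130.6513705  -12.85012327]]
cork1 [[197.13115282  32.42200827]]
cork2 [[211.54833965 115.7148223 ]]
cork3 [[224.44753262 189.21718015]]
```

View pics/w2.png

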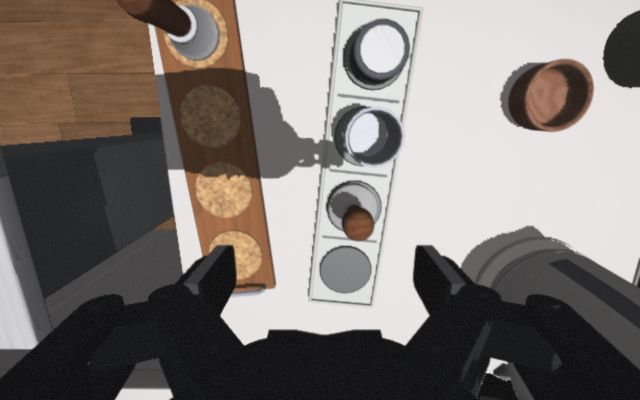

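The stirrer stands on cork 1, its foot centred at about (194,34) against a cork predicted at (197,32). The tamper top is at (358,224), predicted (360,227). Next the tamper.

Emit:
servo_tool:
  increments:
    - [0,0,0,-0.45,0.4,0,1]
    - [0,0,0,-0.42,0.41,0,1]
    - [0,0,0,0,0,0,1]
    - [0,0,0,0,0,0.8,1]
    - [0,0,0,0,0,0.9,1]
    - [0,0,0,0,0,0.8,1]
    - [0,0,0,0,0,0,1]
    - [0,0,0,0,0,0,1]

```text
time_s: 10.6
eef_pos: [0.6009, 0.0691, 0.1171]
orientation: [-2.22, -2.222, 0.001]
wrist_force: [0.5, -0.7, 1.1]
gripper_width: 1.002
```

Emit:
servo_tool:
  increments:
    - [0,0,0,-0.1,0.08,0.5,1]
    - [0,0,0,0,0,0.7,1]
    - [0,0,0,0,0,0.4,1]
    - [0,0,0,0,0,0.15,1]
    - [0,0,0,0,0,0,1]
    - [0,0,0,0,0,0,0]
    - [0,0,0,0,0,0,0]
    - [0,0,0,0,0,0,0]
  force: 50

```text
time_s: 11.4
eef_pos: [0.6054, 0.0643, 0.0475]
orientation: [2.221, 2.221, 0.002]
wrist_force: [-0.1, 0.2, 0.2]
gripper_width: 0.513
```

Emit:
servo_tool:
  increments:
    - [0,0,0,0,0,0,0]
    - [0,0,0,0,0,0,0]
    - [0,0,0,0,0,0,0]
    - [0,0,0,0,0,0,0]
    - [0,0,0,0,0,0,0]
    - [0,0,0,0,0,0,0]

```text
time_s: 12.0
eef_pos: [0.6052, 0.0643, 0.0473]
orientation: [2.221, 2.221, 0.001]
wrist_force: [-0.6, 0.1, 5.6]
gripper_width: 0.355
```

Emit:
servo_tool:
  increments:
    - [0,0,0,0,0,-0.4,0]
    - [0,0,0,0,0,-0.7,0]
    - [0,0,0,0,0,-0.7,0]
    - [0,0,0,0.1,-0.2,-0.3,0]
    - [0,0,0,0.3,-0.45,0,0]
    - [0,0,0,0.35,-0.5,0,0]
    - [0,0,0,0.35,-0.55,0,0]
    - [0,0,0,0.35,-0.55,0,0]

```text
time_s: 12.8
eef_pos: [0.5125, 0.1228, 0.1296]
orientation: [-2.221, -2.22, 0.002]
wrist_force: [0.1, 0.6, -3.0]
gripper_width: 0.346
```

Emit:
servo_tool:
  increments:
    - [0,0,0,0.35,-0.55,0,0]
    - [0,0,0,0.35,-0.55,0,0]
    - [0,0,0,0.3,-0.45,0,0]
    - [0,0,0,0.19,-0.22,0,0]
    - [0,0,0,0,0,0,0]
    - [0,0,0,0,0,0,0]
    - [0,0,0,0,0,0.5,0]
    - [0,0,0,0,0,0,0]

```text
time_s: 13.6
eef_pos: [0.4434, 0.1691, 0.1089]
orientation: [-2.222, -2.22, 0.004]
wrist_force: [-0.4, 0.4, -3.7]
gripper_width: 0.355
```

Emit:
servo_tool:
  increments:
    - [0,0,0,0.02,0.02,0.6,0]
    - [0,0,0,0,0,0.5,0]
    - [0,0,0,0,0,0.2,0]
    - [0,0,0,0,0,0,0]
    - [0,0,0,0,0,0,0]

```text
time_s: 14.1
eef_pos: [0.4454, 0.1706, 0.0592]
orientation: [2.222, 2.221, 0.001]
wrist_force: [-0.1, -0.6, -3.4]
gripper_width: 0.356
```

Emit:
servo_tool:
  increments:
    - [0,0,0,-0.02,-0.03,0.1,0]
    - [0,0,0,0,0,0.1,0]
    - [0,0,0,0,0,0.05,0]
    - [0,0,0,0,0,0,0]
    - [0,0,0,0,0,0,0]

```text
time_s: 14.6
eef_pos: [0.4438, 0.17, 0.0493]
orientation: [2.221, 2.221, 0.001]
wrist_force: [-1.5, 0.5, 7.6]
gripper_width: 0.355
```

Emit:
servo_tool:
  increments:
    - [0,0,0,0,0,0,0.5]
    - [0,0,0,0,0,0,0.8]
    - [0,0,0,0,0,0,1]
    - [0,0,0,0,0,0,1]
    - [0,0,0,0,0,0,1]
    - [0,0,0,0,0,-0.5,1]
    - [0,0,0,0,0,-0.8,1]
    - [0,0,0,0,0,-0.9,1]

```text
time_s: 15.4
eef_pos: [0.4427, 0.1696, 0.1369]
orientation: [-2.221, -2.221, 0.003]
wrist_force: [0.5, 0.2, 0.4]
gripper_width: 0.999
```

Emit:
servo_tool:
  increments:
    - [0,0,0,0,0,-0.8,1]
    - [0,0,0,-0.15,0.4,-0.7,1]
    - [0,0,0,-0.25,0.7,0,1]
    - [0,0,0,-0.25,0.8,0,1]
    - [0,0,0,-0.25,0.8,0,1]
    - [0,0,0,-0.25,0.8,0,1]
    - [0,0,0,-0.1,0.4,0,1]
    - [0,0,0,0,0,0,1]

```text
time_s: 16.2
eef_pos: [0.6011, 0.119, 0.1957]
orientation: [2.223, 2.22, -0.0]
wrist_force: [-0.3, -0.3, -0.6]
gripper_width: 1.001
```

Run:
```python
from h import *
print(env.observe()['eef_pos'])
c=snap('wrist','w3.png')
for n,X in(('lev',(.6264,.2301,.054)),('cup',(.6195,.1502,.074)),('cupmat',(.6161,.1464,.012)),('tamp@board',(.4443,.1698,.096)),('cork2',(.4443,.1698,.014)),('cork3',(.4512,.085,.014))): print(n,proj(c,[X]))
```

```text
[0.60112523 0.11897136 0.19570377]
lev [[353.63343849  66.50028679]]
cup [[345.88880834 159.08178464]]
cupmat [[338.79046998 155.30200649]]
tamp@board [[131.95743897 138.80169361]]
cork2 [[179.41281992 133.97859475]]
cork3 [[194.73594034 209.4029723 ]]
```

View pics/w3.png

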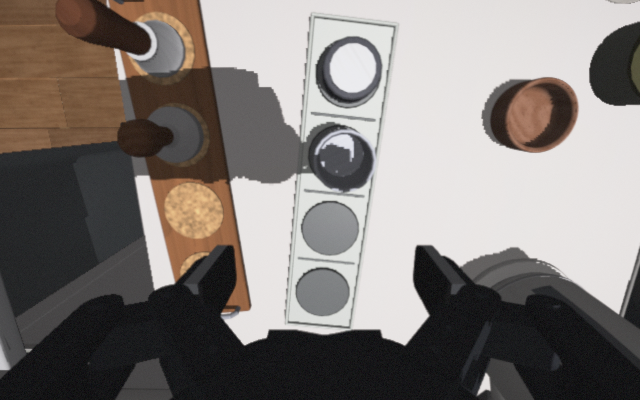

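Tamper foot at (177,136), against cork 2 predicted at (179,134). Cup rim at (344,157), predicted (346,159), and leveller disc at (352,68), predicted (354,67). All are within about 2 mm. Next the cup.

Emit:
servo_tool:
  increments:
    - [0,0,0,0.41,0.2,0,1]
    - [0,0,0,0.41,0.2,0,1]
    - [0,0,0,0,0,0.6,1]
    - [0,0,0,0,0,0.8,1]
    - [0,0,0,0,0,0.8,1]
    - [0,0,0,0,0,0.4,1]
    - [0,0,0,0,0,0,1]
    - [0,0,0,0,0,0,1]

```text
time_s: 17.05
eef_pos: [0.615, 0.153, 0.0932]
orientation: [-2.221, -2.222, 0.0]
wrist_force: [0.4, -0.5, 1.2]
gripper_width: 1.001
```

Emit:
servo_tool:
  increments:
    - [0,0,0,-0.04,0.06,0.5,1]
    - [0,0,0,0,0,0.7,1]
    - [0,0,0,0,0,0.4,1]
    - [0,0,0,0,0,0.13,1]
    - [0,0,0,0,0,0,1]
    - [0,0,0,0,0,0,0]
    - [0,0,0,0,0,0,0]
    - [0,0,0,0,0,0,0]
  force: 40

```text
time_s: 17.85
eef_pos: [0.6189, 0.1512, 0.025]
orientation: [2.22, 2.22, 0.003]
wrist_force: [-1.8, -0.4, 6.6]
gripper_width: 0.625
```

Emit:
servo_tool:
  increments:
    - [0,0,0,0,0,0,0]
    - [0,0,0,0,0,0,0]
    - [0,0,0,0,0,0,0]
    - [0,0,0,0,0,0,0]

```text
time_s: 18.25
eef_pos: [0.619, 0.1512, 0.025]
orientation: [2.22, 2.22, 0.003]
wrist_force: [-0.7, -0.7, 7.1]
gripper_width: 0.631
```

Emit:
servo_tool:
  increments:
    - [0,0,0,0,0,-0.4,0]
    - [0,0,0,0,0,-0.6,0]
    - [0,0,0,0,0,-0.5,0]
    - [0,0,0,-0.1,-0.2,0,0]
    - [0,0,0,-0.2,-0.5,0,0]
    - [0,0,0,-0.2,-0.5,0,0]
    - [0,0,0,-0.25,-0.6,0,0]
    - [0,0,0,-0.25,-0.6,0,0]

```text
time_s: 19.05
eef_pos: [0.5199, 0.1105, 0.0825]
orientation: [-2.221, -2.221, 0.001]
wrist_force: [0.5, -0.4, -1.1]
gripper_width: 0.628
```

Emit:
servo_tool:
  increments:
    - [0,0,0,-0.25,-0.6,0,0]
    - [0,0,0,-0.2,-0.6,0,0]
    - [0,0,0,-0.1,-0.4,0,0]
    - [0,0,0,-0.1,-0.2,0,0]
    - [0,0,0,0,0,0,0]
    - [0,0,0,0,0,0,0]
    - [0,0,0,0,0,0,0]

```text
time_s: 19.75
eef_pos: [0.4509, 0.0852, 0.0833]
orientation: [2.221, 2.221, 0.001]
wrist_force: [-0.3, -0.2, -1.6]
gripper_width: 0.628
```

Emit:
servo_tool:
  increments:
    - [0,0,0,0,0,0.5,0]
    - [0,0,0,0,0,0.5,0]
    - [0,0,0,0,0,0.2,0]
    - [0,0,0,0,0,0,0]
    - [0,0,0,0,0,0,0]

```text
time_s: 20.25
eef_pos: [0.4504, 0.0851, 0.0357]
orientation: [2.221, 2.221, 0.0]
wrist_force: [-0.0, -0.2, -2.0]
gripper_width: 0.63
```

Emit:
servo_tool:
  increments:
    - [0,0,0,0,0.02,0.1,0]
    - [0,0,0,0,0,0.08,0]
    - [0,0,0,0,0,0.04,0]
    - [0,0,0,0,0,0,0]
    - [0,0,0,0,0,0,0]

```text
time_s: 20.75
eef_pos: [0.451, 0.085, 0.027]
orientation: [2.221, 2.221, 0.001]
wrist_force: [-1.0, -0.4, 5.2]
gripper_width: 0.63
```

Emit:
servo_tool:
  increments:
    - [0,0,0,0,0,0,0.8]
    - [0,0,0,0,0,0,1]
    - [0,0,0,0,0,0,1]
    - [0,0,0,0,0,0,1]
    - [0,0,0,0,0,0,1]
    - [0,0,0,0,0,-0.5,1]
    - [0,0,0,0,0,-0.8,1]
    - [0,0,0,0,0,-0.9,1]

```text
time_s: 21.55
eef_pos: [0.4498, 0.085, 0.1149]
orientation: [-2.22, -2.22, 0.002]
wrist_force: [1.2, 0.6, 0.1]
gripper_width: 0.999
```

Emit:
servo_tool:
  increments:
    - [0,0,0,0,0,-0.8,1]
    - [0,0,0,0.2,0.3,-0.5,1]
    - [0,0,0,0.55,0.65,0,1]
    - [0,0,0,0.65,0.75,0,1]
    - [0,0,0,0.65,0.75,0,1]
    - [0,0,0,0.65,0.75,0,1]
    - [0,0,0,0.55,0.7,0,1]
    - [0,0,0,0.38,0.48,0,1]

```text
time_s: 22.35
eef_pos: [0.6272, 0.2318, 0.1659]
orientation: [-2.221, -2.222, -0.0]
wrist_force: [0.9, -0.6, 0.4]
gripper_width: 1.002
```

Emit:
servo_tool:
  increments:
    - [0,0,0,0,0,0,1]
    - [0,0,0,0,0,0,1]

```text
time_s: 22.55
eef_pos: [0.6254, 0.2302, 0.1657]
orientation: [-2.221, -2.221, 0.002]
wrist_force: [-0.4, -0.5, 0.1]
gripper_width: 0.997
```

Emit:
servo_tool:
  increments:
    - [0,0,0,0,0,0.7,1]
    - [0,0,0,0,0,0.9,1]
    - [0,0,0,0,0,0.9,1]
    - [0,0,0,0,0,0.7,1]
    - [0,0,0,0,0,0.2,1]
    - [0,0,0,0,0,0,1]
    - [0,0,0,0,0,0,1]

```text
time_s: 23.25
eef_pos: [0.6267, 0.2302, 0.0323]
orientation: [2.221, 2.22, 0.003]
wrist_force: [0.4, -0.8, -0.5]
gripper_width: 1.002
```

Emit:
servo_tool:
  increments:
    - [0,0,0,0,0,0.2,1]
    - [0,0,0,0,0,0.12,1]
    - [0,0,0,0,0,0,1]
    - [0,0,0,0,0,0,0]
    - [0,0,0,0,0,0,0]
    - [0,0,0,0,0,0,0]
    - [0,0,0,0,0,0,0]
    - [0,0,0,0,0,0,0]
  force: 50

```text
time_s: 24.05
eef_pos: [0.6264, 0.2304, 0.0183]
orientation: [2.221, 2.221, 0.002]
wrist_force: [0.5, -0.8, 5.7]
gripper_width: 0.613
```

Emit:
servo_tool:
  increments:
    - [0,0,0,0,0,0,0]
    - [0,0,0,0,0,0,0]

```text
time_s: 24.25
eef_pos: [0.6264, 0.2304, 0.0183]
orientation: [2.221, 2.221, 0.002]
wrist_force: [-0.4, -0.4, 5.4]
gripper_width: 0.614
```

Emit:
servo_tool:
  increments:
    - [0,0,0,0,0,-0.4,0]
    - [0,0,0,0,0,-0.7,0]
    - [0,0,0,0,0,-0.8,0]
    - [0,0,0,0,0,-0.7,0]
    - [0,0,0,-0.25,-0.2,-0.4,0]
    - [0,0,0,-0.6,-0.4,0,0]
    - [0,0,0,-0.7,-0.5,0,0]
    - [0,0,0,-0.7,-0.5,0,0]

```text
time_s: 25.05
eef_pos: [0.5606, 0.1395, 0.1372]
orientation: [-2.22, -2.222, 0.001]
wrist_force: [-0.4, -0.2, -2.4]
gripper_width: 0.617
```

Emit:
servo_tool:
  increments:
    - [0,0,0,-0.7,-0.5,0,0]
    - [0,0,0,-0.7,-0.5,0,0]
    - [0,0,0,-0.7,-0.5,0,0]
    - [0,0,0,-0.7,-0.5,0,0]
    - [0,0,0,-0.5,-0.4,0,0]
    - [0,0,0,-0.2,-0.2,0,0]
    - [0,0,0,0,0,0,0]
    - [0,0,0,0,0,0,0]

```text
time_s: 25.85
eef_pos: [0.4584, 0.0006, 0.1378]
orientation: [2.222, 2.221, 0.001]
wrist_force: [0.4, 0.3, -1.7]
gripper_width: 0.62
```

Emit:
servo_tool:
  increments:
    - [0,0,0,0,0,0.6,0]
    - [0,0,0,0,0,0.8,0]
    - [0,0,0,0,0,0.8,0]
    - [0,0,0,0,0,0.4,0]
    - [0,0,0,0,0,0.1,0]
    - [0,0,0,0,0,0,0]
    - [0,0,0,0,0,0,0]

```text
time_s: 26.55
eef_pos: [0.459, 0.0005, 0.0305]
orientation: [2.22, 2.221, 0.001]
wrist_force: [0.7, 0.2, -2.9]
gripper_width: 0.617
```

Emit:
servo_tool:
  increments:
    - [0,0,0,0,-0.02,0.1,0]
    - [0,0,0,0,0,0.1,0]
    - [0,0,0,0,0,0.05,0]
    - [0,0,0,0,0,0,0]
    - [0,0,0,0,0,0,0]

```text
time_s: 27.05
eef_pos: [0.4573, 0.0002, 0.0202]
orientation: [2.221, 2.221, 0.001]
wrist_force: [-2.1, 0.9, 8.4]
gripper_width: 0.617
```

Emit:
servo_tool:
  increments:
    - [0,0,0,0,0,0,0.8]
    - [0,0,0,0,0,0,1]
    - [0,0,0,0,0,0,1]
    - [0,0,0,0,0,0,1]
    - [0,0,0,0,0,0,1]
    - [0,0,0,0,0,-0.5,1]
    - [0,0,0,0,0,-0.8,1]
    - [0,0,0,0,0,-0.9,1]

```text
time_s: 27.85
eef_pos: [0.4562, 0.0004, 0.1081]
orientation: [-2.22, -2.22, 0.002]
wrist_force: [1.2, 0.3, -0.2]
gripper_width: 0.999
```

Emit:
servo_tool:
  increments:
    - [0,0,0,0,0,-0.9,1]
    - [0,0,0,-0.3,-0.1,-0.9,1]
    - [0,0,0,-0.7,-0.3,-0.6,1]
    - [0,0,0,-0.9,-0.3,0,1]
    - [0,0,0,-0.9,-0.3,0,1]
    - [0,0,0,-0.9,-0.3,0,1]
    - [0,0,0,-0.8,-0.2,0,1]
    - [0,0,0,0,0,0,1]

```text
time_s: 28.65
eef_pos: [0.3965, -0.1829, 0.2038]
orientation: [2.225, 2.216, -0.001]
wrist_force: [0.9, 0.0, -0.0]
gripper_width: 1.001
```

Emit:
servo_tool:
  increments:
    - [0,0,0,-0.8,-0.2,0,1]
    - [0,0,0,-0.8,-0.2,0,1]
    - [0,0,0,0,0,0,1]
    - [0,0,0,0,0,0,1]
    - [0,0,0,0,0,0,1]

```text
time_s: 29.15
eef_pos: [0.3812, -0.2428, 0.2036]
orientation: [-2.22, -2.222, -0.001]
wrist_force: [-0.5, -0.1, 0.1]
gripper_width: 1.002
```

Run:
```python
from h import *
print(env.observe()['eef_pos'])
c=snap('top'); f=c['frame']
cv2.imwrite('pics/crop3.png',cv2.resize(f[130:280,220:420],None,fx=4,fy=4,interpolation=cv2.INTER_CUBIC)[:,:,::-1])
q=lambda X:((proj(c,[X])-[220,130]+.5)*4-.5).round(0)
for n,X in(('stir top',(.4374,.2545,.124)),('stir cork',(.4374,.2545,.014)),('tamp top',(.4443,.1698,.092)),('cup rim',(.4512,.085,.076)),('lev top',(.4581,.0003,.056))): print(n,q(X))
snap('side','s3.png')
```

```text
[ 0.38116437 -0.24275926  0.20359969]
stir top [[101. 497.]]
stir cork [[132. 488.]]
tamp top [[289. 479.]]
cup rim [[464. 463.]]
lev top [[629. 448.]]
```

View pics/crop3.png

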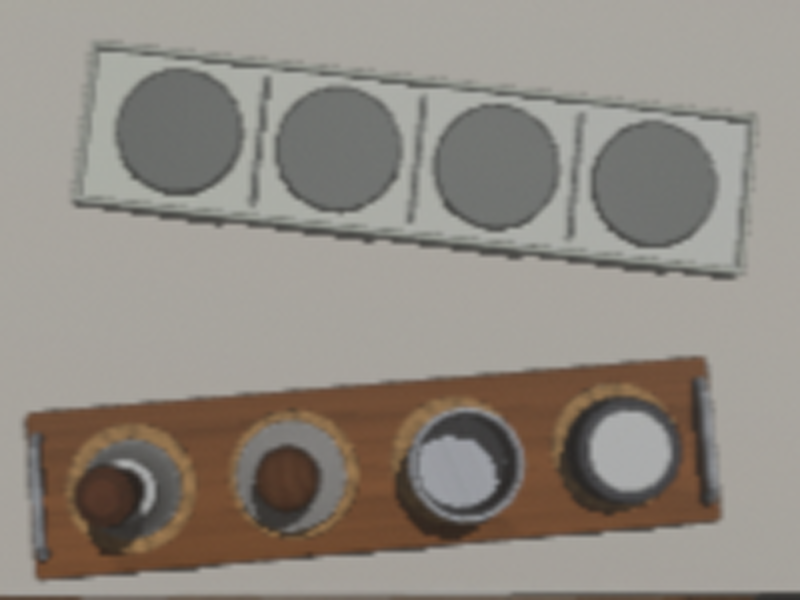

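View pics/s3.png

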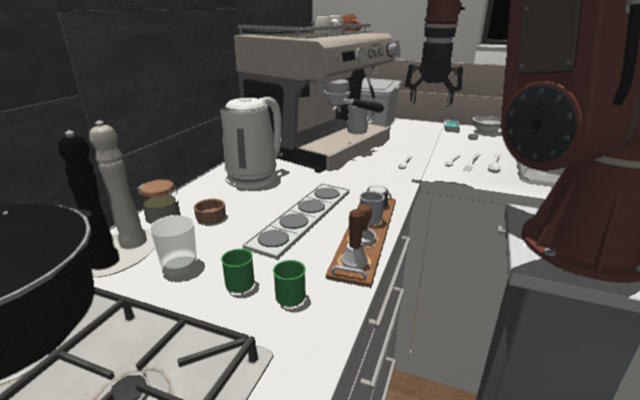

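In the top crop (1.9 px/mm) the cup rim is at (466,464), expected (464,463). The leveller disc is at (630,450), expected (629,448), and the tamper top at (288,477), expected (289,479). The stirrer top is at (108,495), expected (101,497), about 4 mm off. The side view shows all four upright with the gripper clear. Handing in.

```bash
python3 -c "
from cell import env
print(env.observe()['time_s'],env.finish_job())"
```

```text
the job is handed in; nothing more can be done
29.25 None
```

I moved all four tools to the wooden board in reverse order and handed the job in at 29.25 s. On the tray they stood, left to right, leveller, cup, tamper, stirrer. On the board they now stand stirrer, tamper, cup, leveller.

In the last pictures each tool is upright on its own cork. The tamper, cup and leveller are within about 1–2 mm of where they should be. The stirrer is the worst: its top reads about 4 mm off, well inside the 12 mm allowed. The gripper is open and clear, and I did not touch the green cups. No check failed, and the wrist force stayed under 10 N in every reading. The hand-in gave no verdict.

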